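# Gauge the pole caps and reject the blocked one

### The job

Test the three stoneware pole caps on the fit gauge: slide each one along its own lane onto its pin as far as it will go without forcing it, and leave it there until all three have been tried. Then leave the two that went fully home, mouth against the stop block, on their pins, and set the one that stopped short down gently in the white basket. Do not disturb the bowls, mug, jar and brush.

Things in the scene. Friction and masses are not known exactly. Their poses are not given: they have to be found in the camera images.
- gauge: Fixed fit gauge, plywood base 240 x 280 mm. Three lanes run along its x at its y = 100 (left), 0, -100 mm (right): white floor 10 mm above the table between aluminium rails 48 mm apart, 6 mm thick, tops 20 mm above the table. At the far (+x) end a blue stop block, 55 mm high, carries a gauge pin per lane. Origin: underside, 70 mm in -x from the block's face
- shoulder_left (a point): Root of the left lane's steel gauge pin, on its axis at the face of the stop block. The pin is horizontal, 25 mm in diameter, 38 mm long, its axis 33 mm above the table, and points back along the gauge's -x (towards the robot) with a chamfered nose. Axes as the gauge
- shoulder_middle (a point): Root of the middle lane's steel gauge pin, on its axis at the face of the stop block. The pin is horizontal, 25 mm in diameter, 38 mm long, its axis 33 mm above the table, and points back along the gauge's -x (towards the robot) with a chamfered nose. Axes as the gauge
- shoulder_right (a point): Root of the right lane's steel gauge pin, on its axis at the face of the stop block. The pin is horizontal, 25 mm in diameter, 38 mm long, its axis 33 mm above the table, and points back along the gauge's -x (towards the robot) with a chamfered nose. Axes as the gauge
- cap_brown: Loose dark brown glazed stoneware pole cap, 0.2 to 0.32 kg, lying in one of the lanes short of the pin. Square barrel 46 x 46 x 60 mm, behind it a thin neck and a 28 mm ball knob on the robot's side. Origin: on the axis, mid-length of the barrel; x points to the mouth, the knob ends at x = -64 mm. In a lane its axis is 33 mm above the table, level with the pin
- cap_brown_mouth (a point): Centre of the brown cap's open mouth (29 mm square), 30 mm ahead of its origin. In two of the caps the socket takes the whole pin, so that the mouth meets the stop block; in one cap, any of the three, a hidden lump stops the pin after about 22 mm, with the mouth about 16 mm short of the block. Only trying it on tells
- cap_brown_knob (a point): Centre of the ball knob of the brown cap, 50 mm behind the cap's origin
- cap_olive: Loose olive glazed stoneware pole cap, 0.2 to 0.32 kg, lying in one of the lanes short of the pin. Square barrel 46 x 46 x 60 mm, behind it a thin neck and a 28 mm ball knob on the robot's side. Origin: on the axis, mid-length of the barrel; x points to the mouth, the knob ends at x = -64 mm. In a lane its axis is 33 mm above the table, level with the pin
- cap_olive_mouth (a point): Centre of the olive cap's open mouth (29 mm square), 30 mm ahead of its origin. In two of the caps the socket takes the whole pin, so that the mouth meets the stop block; in one cap, any of the three, a hidden lump stops the pin after about 22 mm, with the mouth about 16 mm short of the block. Only trying it on tells
- cap_olive_knob (a point): Centre of the ball knob of the olive cap, 50 mm behind the cap's origin
- cap_blue: Loose grey-blue glazed stoneware pole cap, 0.2 to 0.32 kg, lying in one of the lanes short of the pin. Square barrel 46 x 46 x 60 mm, behind it a thin neck and a 28 mm ball knob on the robot's side. Origin: on the axis, mid-length of the barrel; x points to the mouth, the knob ends at x = -64 mm. In a lane its axis is 33 mm above the table, level with the pin
- cap_blue_mouth (a point): Centre of the blue cap's open mouth (29 mm square), 30 mm ahead of its origin. In two of the caps the socket takes the whole pin, so that the mouth meets the stop block; in one cap, any of the three, a hidden lump stops the pin after about 22 mm, with the mouth about 16 mm short of the block. Only trying it on tells
- cap_blue_knob (a point): Centre of the ball knob of the blue cap, 50 mm behind the cap's origin
- basket_white: Fixed white plastic basket for rejects, open-topped, 220 (its x) x 190 (y) x 60 mm high, walls and floor 5 mm thick, on the left or on the right of the gauge. Origin: centre of the underside
- basket_grey: Fixed grey plastic basket of the same size on the other side, with a brown bowl in it; leave alone. Origin: centre of the underside
- bowl_brown: Brown bowl, 110 mm wide, 50 mm high, in the grey basket; loose bystander. Origin: centre of its underside
- bowl_blue: Grey-blue bowl, 110 mm wide, 50 mm high, at the far right; loose bystander. Origin: centre of its underside
- bowl_olive: Olive bowl, 100 mm wide, 45 mm high, near the robot on the left; loose bystander. Origin: centre of its underside
- mug: Rust-red mug, 76 mm wide, 85 mm high, at the far left; loose bystander. Origin: centre of its underside
- glaze_jar: Dark jar with a white cap, 70 mm wide, 85 mm high, near the robot on the right; loose bystander. Origin: centre of its underside
- brush: Small brush lying flat beyond the gauge; loose bystander. Origin: centre of its underside

How it is judged (in metres and radians):
On the way:
1. all three caps are on their pins together: two fully home (mouth within 4 mm of the stop block), the third at least 15 mm onto its pin (((x of each of cap_olive_mouth, cap_blue_mouth in the frame of gauge above 0.066 m and z of each of cap_olive, cap_blue, cap_brown in the frame of gauge below 0.037 m and angle between the x axis of each of cap_olive, cap_blue, cap_brown and the x axis of gauge, either way round below 0.15 rad and x of cap_brown_mouth in the frame of gauge above 0.047 m) or (x of each of cap_brown_mouth, cap_blue_mouth in the frame of gauge above 0.066 m and z of each of cap_brown, cap_blue, cap_olive in the frame of gauge below 0.037 m and angle between the x axis of each of cap_brown, cap_blue, cap_olive and the x axis of gauge, either way round below 0.15 rad and x of cap_olive_mouth in the frame of gauge above 0.047 m) or (x of each of cap_brown_mouth, cap_olive_mouth in the frame of gauge above 0.066 m and z of each of cap_brown, cap_olive, cap_blue in the frame of gauge below 0.037 m and angle between the x axis of each of cap_brown, cap_olive, cap_blue and the x axis of gauge, either way round below 0.15 rad and x of cap_blue_mouth in the frame of gauge above 0.047 m))), for 0.2 s.
At the end, for the whole second after the job is handed in: two caps lie flat in their lanes with the mouth within 4 mm of the stop block, and the third lies at rest inside the white basket, its middle below 45 mm above the basket's underside (((x of each of cap_olive_mouth, cap_blue_mouth in the frame of gauge above 0.066 m and z of each of cap_olive, cap_blue in the frame of gauge below 0.037 m and angle between the x axis of each of cap_olive, cap_blue and the x axis of gauge, either way round below 0.15 rad and x of cap_brown in the frame of basket_white between -0.1 and 0.1 m and y of cap_brown in the frame of basket_white between -0.085 and 0.085 m and z of cap_brown in the frame of basket_white below 0.045 m and linear speed of cap_brown below 0.02 m/s) or (x of each of cap_brown_mouth, cap_blue_mouth in the frame of gauge above 0.066 m and z of each of cap_brown, cap_blue in the frame of gauge below 0.037 m and angle between the x axis of each of cap_brown, cap_blue and the x axis of gauge, either way round below 0.15 rad and x of cap_olive in the frame of basket_white between -0.1 and 0.1 m and y of cap_olive in the frame of basket_white between -0.085 and 0.085 m and z of cap_olive in the frame of basket_white below 0.045 m and linear speed of cap_olive below 0.02 m/s) or (x of each of cap_brown_mouth, cap_olive_mouth in the frame of gauge above 0.066 m and z of each of cap_brown, cap_olive in the frame of gauge below 0.037 m and angle between the x axis of each of cap_brown, cap_olive and the x axis of gauge, either way round below 0.15 rad and x of cap_blue in the frame of basket_white between -0.1 and 0.1 m and y of cap_blue in the frame of basket_white between -0.085 and 0.085 m and z of cap_blue in the frame of basket_white below 0.045 m and linear speed of cap_blue below 0.02 m/s))); the robot touches nothing.
It fails at once if the gauge is pushed with more than 80 N (a cap is forced) (contact force between gauge and anything else above 80 N).
It fails at once if a cap falls into the white basket at over 0.8 m/s (dropped from more than about 30 mm) ((linear speed of cap_brown above 0.8 m/s and horizontal distance between cap_brown and basket_white below 0.12 m and height (world z) of cap_brown below 0.1 m) or (linear speed of cap_olive above 0.8 m/s and horizontal distance between cap_olive and basket_white below 0.12 m and height (world z) of cap_olive below 0.1 m) or (linear speed of cap_blue above 0.8 m/s and horizontal distance between cap_blue and basket_white below 0.12 m and height (world z) of cap_blue below 0.1 m)).
It fails at once if a bystander (bowl, mug, jar or brush) is moved by more than 30 mm (distance of any of bowl_brown, bowl_blue, bowl_olive, mug, glaze_jar, brush from where it was at the start of the episode above 0.03 m).
It also fails if it takes over 67 s, if anything falls off the work surface, if the arm or the gripper's body presses on something with over 40 N, if the wrist force passes 120 N, or if a joint passes its speed limit or range.

### The arm

A 6-joint arm with a two-finger parallel gripper is mounted at the origin on the work surface. World frame = base frame: x ahead of the robot, y to its left, z up, the work surface at z = 0. Lengths are in mm, angles in rad, forces in N, time in s.
With the tool pointing down it reaches from about 350 to 975 mm from the base axis. Payload 7.1 kg.
Tool frame: the origin (TCP) lies midway between the tips of the shut fingers; the grasp point (between the pads) lies 19 mm behind it; z points along the fingers, y is the line along which they close (so a half turn about z gives the same grasp; the last joint's range is limited). The gripper opens to 88 mm and grips with 3 to 60 N. Pads are 20 mm wide; open, the fingers measure 115 mm over their backs; the gripper's body (75 mm by 178 mm) begins 61 mm behind the grasp point.
Start: joints at [-1.175, 0.423, 1.63, -0, 1.089, -0.019], TCP at [251.895, -571.974, 222.675] pointing down, gripper open.
Joint ranges: [-3, 3], [-0.9, 2.11], [0.09, 2.58], [-1.31, 4.45], [0.11, 2.69], [-2.54, 2.54]. Speed limits (rad/s): [2.39, 2.39, 3.01, 3.14, 3.14, 3.14].

### API

Orientations are given as a rotation vector (axis times angle).
In Python, from workcell import ctrl gives the robot as it stands.
- The arm moves only by the shell command python3 -m pendant 'ROWS'. ROWS is a JSON object of lists of equal length, an entry for each row: "grip": the opening, from -1 (shut) to 1 (fully open); "linear": the shift along the tool's x, y, z in mm, a list of three; "angular": the turn, a rotation vector about the tool's x, y, z in rad, a list of three. In form: {"grip": [grip, ...], "linear": [[tx, ty, tz], ...], "angular": [[ax, ay, az], ...]}. A call has 1 to 12 rows; each row shifts and turns the commanded pose from where the row before left it, along the tool's axes as they then stand; what a row does not reach is not made up. A row lasts 1/12 s, in which the tool goes at most 41.7 mm and 7.16 degrees, less where a joint would pass 70% of its speed; a pose out of reach is approached as far as the arm can. A call with a gripper value outside its range is refused whole. The fingers move at their own pace and stop on an object; the grip force is fixed at half the most. Time passes only in rows, so rows that do not move let the fingers close. It gives the time, the measured TCP pose, the force, the opening and the grip force at its end, in the units of the state.
- ctrl.get_obs(): the state, without advancing time (a new reading comes with each control period).
- ctrl.get_image(name): name is "scene" or "top" or "wrist"; returns the picture (420x560x3 uint8, red, green, blue); there is no depth.
- ctrl.camera_params(name): a dict with "vfov" (degrees; the focal length in pixels is half the picture's height over the tangent of half this angle, whatever the lens; pixels are square), "cx", "cy" (the principal point, pixels), "R" (3x3) and "t" (3): a world point X has camera coordinates R X + t; the wrist camera has in their place "T_tool_cam" (4x4, takes a point from camera to tool coordinates, whose origin is the TCP and whose axes are the flange's). Camera axes: x right, y down, z forward; pixel columns grow to the right and rows downward; lengths in mm; the calibration is good to about 2 mm. A picture is of the moment at which its call begins: read the wrist's pose just before it. camera_params takes no time and is no camera call.
- ctrl.close_job(): hands the job in; it is judged then, once.
The state is a dict: "t": time; "qpos": joint angles; "qvel": joint speeds; "joint_torque": joint torques, N m; "ee_pos": TCP position; "orientation": TCP orientation; "ft_force": force on the tool from outside, world axes, zero at the start; "moment": the same for the moment, N m; "width": finger opening in mm; "grasp_force": force on a finger pad.
Only numpy, scipy, OpenCV 4.12 (cv2) and the standard library are available. Lean on these libraries where they do the work, as an engineer would, in place of code of your own. Each camera call takes 0.05 s, during which the arm holds its last target. There are 200 camera calls.

## Working session

There is one attempt and no reset: what is moved stays moved. The work goes in short steps, Python scripts to look and compute and a shell command to move; the robot and the scene stay as the last step left them, time stands still between calls to the robot, and variables do not carry over. Pictures are saved under pics/ and viewed, at most 10 in all, crops included, and the job is handed in when it is done.

```bash
ls; mkdir -p pics; python3 - <<'E'
from workcell import ctrl
import cv2, numpy as np
o=ctrl.get_obs();print({k:np.round(v,3).tolist() for k,v in o.items()})
for n in("top","scene"):
    cv2.imwrite(f"pics/{n}0.png",ctrl.get_image(n)[:,:,::-1]);p=ctrl.camera_params(n);print(n,{k:np.round(v,4).tolist() for k,v in p.items()})
print(ctrl.camera_params("wrist"))
E
```

```text
pics
{'t': 0.0, 'qpos': [-1.175, 0.424, 1.631, -0.0, 1.089, -0.019], 'qvel': [0.0, -0.0, -0.002, 0.001, 0.002, 0.001], 'joint_torque': [0.0, -54.463, -27.367, 0.064, 0.023, -0.0], 'ee_pos': [251.691, -571.461, 221.905], 'orientation': [-3.073, -0.647, 0.0], 'ft_force': [0.193, -0.455, 1.081], 'moment': [-0.042, -0.017, -0.014], 'grasp_force': 0.0, 'width': 88.009}
top {'vfov': 53.8088, 'cx': 281.9664, 'cy': 205.9284, 'R': [[0.0201, -0.9997, -0.0133], [-0.9943, -0.0186, -0.1051], [0.1049, 0.0153, -0.9944]], 't': [-2.7555, 514.9181, 1010.775]}
scene {'vfov': 53.1517, 'cx': 277.4939, 'cy': 213.9324, 'R': [[-0.6793, 0.7339, -0.0011], [0.4626, 0.427, -0.777], [-0.5697, -0.5283, -0.6295]], 't': [339.3276, -174.1982, 1445.5514]}
{'vfov': 69.45367860790975, 'cx': 276.435770545785, 'cy': 207.20539023913636, 'T_tool_cam': array([[ 2.00759231e-05, -9.67484198e-01, -2.52931465e-01,
         6.84430106e+01],
       [ 9.99999837e-01,  1.63651453e-04, -5.46607656e-04,
         1.36788671e+00],
       [ 5.70226872e-04, -2.52931413e-01,  9.67484044e-01,
        -1.61203055e+02],
       [ 0.00000000e+00,  0.00000000e+00,  0.00000000e+00,
         1.00000000e+00]])}
```

View pics/top0.png

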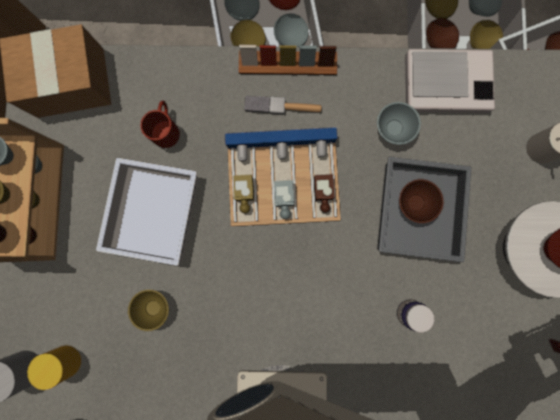

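View pics/scene0.png

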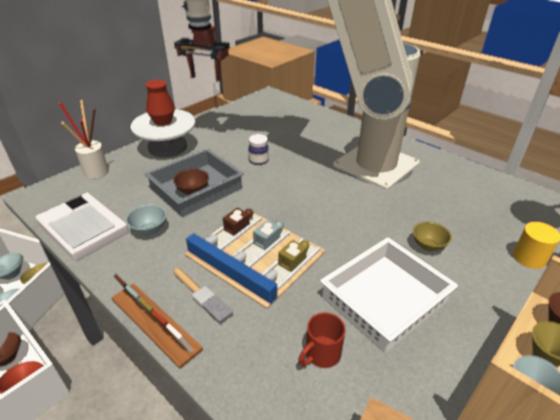

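Top view: gauge at about (283,175), blue block at (281,137), olive cap left (243,190), blue cap middle (285,195), brown cap right (324,188), and white basket at left (148,213). The scene view agrees. Next I measure.

```bash
cat > h.py <<'E'
from workcell import ctrl
import cv2, numpy as np
def cam(n):
    p=ctrl.camera_params(n);f=210/np.tan(np.radians(p['vfov'])/2)
    return f,p['cx'],p['cy'],np.array(p['R']),np.array(p['t'])
def ray(n,uv,z):
    f,cx,cy,R,t=cam(n);d=R.T@np.array([(uv[0]-cx)/f,(uv[1]-cy)/f,1]);C=-R.T@t
    return (C+d*(z-C[2])/d[2]).round(1)
def proj(n,X):
    f,cx,cy,R,t=cam(n);c=R@np.array(X)+t;return np.round([f*c[0]/c[2]+cx,f*c[1]/c[2]+cy],1)
def big(m):
    n,l,s,c=cv2.connectedComponentsWithStats(m.astype(np.uint8));i=1+np.argmax(s[1:,4]);return l==i,s[i]
E
python3 - <<'E'
from h import *
for n in("top","scene"):
    im=cv2.imread(f"pics/{n}0.png");h=cv2.cvtColor(im,cv2.COLOR_BGR2HSV)
    m=(h[...,0]>100)&(h[...,0]<125)&(h[...,1]>150)
    m[:,:180]=0; m[:100]=0; m[350:]=0
    if n=="scene": m[:200]=0
    b,s=big(m);c=cv2.findContours(b.astype(np.uint8),0,2)[0][0];r=cv2.minAreaRect(c);bx=cv2.boxPoints(r)
    print(n,s,bx.round(1).tolist());
    for q in bx: print(ray(n,q,55))
im=cv2.imread("pics/top0.png");h=cv2.cvtColor(im,cv2.COLOR_BGR2HSV)
w=(h[...,1]<60)&(h[...,2]>150);w[:,:90]=0;w[:,205:]=0;w[:150]=0;w[275:]=0
b,s=big(w);c=cv2.findContours(b.astype(np.uint8),0,2)[0][0];bx=cv2.boxPoints(cv2.minAreaRect(c));print("basket",[ray("top",q,60) for q in bx])
cv2.imwrite("pics/crop0.png",np.hstack([cv2.resize(im[120:230,220:345],None,fx=4.5,fy=4.5,interpolation=cv2.INTER_CUBIC)]))
E
```

```text
top [ 226  129  110   18 1280] [[225.60000610351562, 134.10000610351562], [334.8999938964844, 128.39999389648438], [335.5, 141.39999389648438], [226.3000030517578, 147.10000610351562]]
[689.1 150.7  55. ]
[ 708.2 -120.8   55. ]
[ 675.1 -122.7   55. ]
[656.  147.8  55. ]
scene [ 187  235   89   67 1651] [[182.8000030517578, 245.5], [192.3000030517578, 230.6999969482422], [280.70001220703125, 287.5], [271.20001220703125, 302.29998779296875]]
[ 734.8 -103.8   55. ]
[ 683.9 -130.7   55. ]
[670.3 168.   55. ]
[715.  181.1  55. ]
basket [array([395.3, 455.2,  60. ]), array([631.1, 423.6,  60. ]), array([593.8, 220.1,  60. ]), array([360.5, 256.3,  60. ])]
```

View pics/crop0.png

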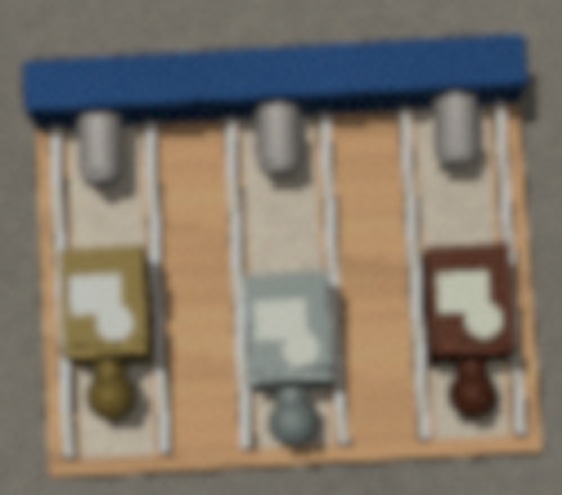

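Crop shows the three pins, the barrels (olive crop x 62–150, far edge y 248; blue 245–335, 273; brown 425–513, 247) and knobs at (112,393), (295,415), (472,388).

```bash
python3 - <<'E'
from h import *
f=lambda u,v,z: ray("top",(u/4.5+220-.4,v/4.5+120-.4),z)
for n,far,kn in(("olive",(103,248),(112,393)),("blue",(287,273),(295,417)),("brown",(468,247),(472,389))):
    print(n,"faredge",f(*far,56),"knob",f(*kn,36))
print("pin noses",[f(*q,33) for q in((103,180),(283,172),(460,163))])
print("pin roots(block face, z45)",[f(*q,45) for q in((98,112),(278,102),(456,92))])
print("base near corners",f(50,475,10),f(541,452,10),"far-ish block top",f(25,62,55),f(525,38,55))
E
```

```text
olive faredge [587.2 105.4  56. ] knob [509.7 100.3  36. ]
blue faredge [575.2   4.6  56. ] knob [498.3  -1.2  36. ]
brown faredge [591.3 -93.8  56. ] knob [515.6 -98.5  36. ]
pin noses [array([630.1, 109.2,  33. ]), array([636.4,   8.3,  33. ]), array([643.2, -90.9,  33. ])]
pin roots(block face, z45) [array([666. , 111.8,  45. ]), array([673.3,  11.6,  45. ]), array([680.6, -87.3,  45. ])]
base near corners [465.1 136.7  10. ] [ 483.4 -139.9   10. ] far-ish block top [691.  151.9  55. ] [ 709.1 -124.2   55. ]
```

```bash
cat >> h.py <<'E'
from scipy.spatial.transform import Rotation as Ro
def to(x,y,z,yaw=0.07):
    o=ctrl.get_obs();R=Ro.from_rotvec(o['orientation']);d=np.array([x,y,z])-o['ee_pos']
    T=Ro.from_matrix(np.array([[np.cos(yaw),np.sin(yaw),0],[np.sin(yaw),-np.cos(yaw),0],[0,0,-1]]))
    print('t',o['t'],'pos',np.round(o['ee_pos'],1),'turn(tool)',(R.inv()*T).as_rotvec().round(3),'shift now',R.inv().apply(d).round(1),'after turn',T.inv().apply(d).round(1))
E
python3 -m pendant '{"grip":[-1,-1,-1],"linear":[[0,0,0],[0,0,0],[0,0,0]],"angular":[[0,0,0.115],[0,0,0.115],[0,0,0.115]]}'
python3 -c "
from h import *
to(465,97,150)"
```

```text
t: 0.35
ee_pos: [251.8, -571.7, 222.2]
orientation: [-3.139, -0.101, 0.001]
ft_force: [-1.0, -0.4, 0.6]
width: 71.4
grasp_force: 0.0
t 0.35 pos [ 251.8 -571.7  222.2] turn(tool) [-0.001  0.    -0.006] shift now [ 255.7 -653.6   72.7] after turn [ 259.5 -652.1   72.2]
```

```bash
python3 -m pendant '{"grip":[-1,-1,-1,-1,-1,-1,-1,-1,-1],"linear":[[14,-36,0],[14,-36,0],[14,-36,0],[14,-36,0],[14,-36,0],[14,-36,0],[14,-36,0],[14,-36,0],[14,-36,0]],"angular":[[0,0,0],[0,0,0],[0,0,0],[0,0,0],[0,0,0],[0,0,0],[0,0,0],[0,0,0],[0,0,0]]}'
python3 -m pendant '{"grip":[-1,-1,-1,-1,-1,-1,-1,-1,-1,-1,-1],"linear":[[14,-36,6],[14,-36,6],[14,-36,6],[14,-36,6],[14,-36,6],[14,-36,6],[14,-36,6],[14,-36,6],[14,-36,6],[0,0,0],[0,0,0]],"angular":[[0,0,0],[0,0,0],[0,0,0],[0,0,0],[0,0,0],[0,0,0],[0,0,0],[0,0,0],[0,0,0],[0,0,0],[0,0,0]]}'
python3 -c "
from h import *
to(465,97,22)
cv2.imwrite('pics/w1.png',ctrl.get_image('wrist')[:,:,::-1])"
```

```text
t: 1.1
ee_pos: [354.9, -238.1, 222.6]
orientation: [-3.14, -0.109, 0.0]
ft_force: [0.4, 0.0, 1.0]
width: 11.0
grasp_force: 0.0
t: 2.02
ee_pos: [457.9, 93.7, 168.1]
orientation: [3.139, 0.116, -0.002]
ft_force: [-0.5, -1.2, -0.1]
width: 0.7
grasp_force: 0.0
t 2.0167 pos [457.9  93.7 168.1] turn(tool) [0.    0.001 0.004] shift now [  7.6  -2.8 146.1] after turn [  7.4  -2.8 146.1]
```

View pics/w1.png

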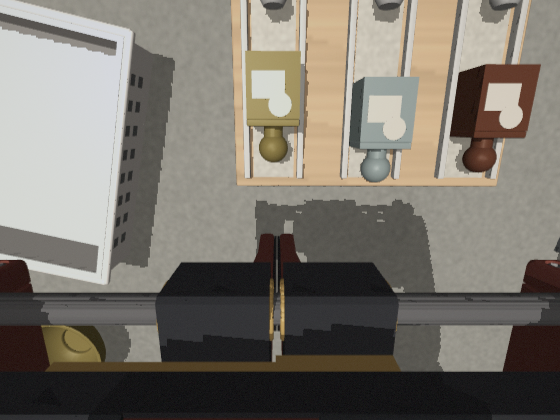

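Wrist view: olive knob at (273,148) directly ahead of the shut fingers (277); rails are vertical in the picture, so the yaw is right. I'll check the positions with wrist rays.

```bash
cat >> h.py <<'E'
def wray(uv,z,o):
    p=ctrl.camera_params('wrist');f=210/np.tan(np.radians(p['vfov'])/2);T=np.array(p['T_tool_cam']);R=Ro.from_rotvec(o['orientation']).as_matrix()
    d=R@T[:3,:3]@np.array([(uv[0]-p['cx'])/f,(uv[1]-p['cy'])/f,1]);C=R@T[:3,3]+o['ee_pos']
    return (C+d*(z-C[2])/d[2]).round(1)
E
python3 - <<'E'
from h import *
o=ctrl.get_obs()
for n,k,m in(("olive",(273,147),(273,52)),("blue",(376,165),(384,77)),("brown",(480,156),(497,66))): print(n,wray(k,34,o),wray(m,56,o))
print("base near corners",wray((238,185),10,o),wray((497,185),10,o),"basket right rim",wray((133,33),60,o),wray((107,280),60,o))
E
```

```text
olive [508.3  98.1  34. ] [586.2 103.2  56. ]
blue [498.4  -3.   34. ] [573.9   9.1  56. ]
brown [ 514.2 -101.8   34. ] [589.1 -83.2  56. ]
base near corners [464.3 132.8  10. ] [ 484.2 -143.4   10. ] basket right rim [591.1 215.6  60. ] [370.3 251.5  60. ]
```

```bash
python3 -m pendant '{"grip":[-1,-1,-1,-1,-1,-1],"linear":[[7,-3,30],[0,0,35],[0,0,35],[0,0,30],[0,0,14],[0,0,0]],"angular":[[0,0,0],[0,0,0],[0,0,0],[0,0,0],[0,0,0],[0,0,0]]}'
python3 -m pendant '{"grip":[-1,-1,-1,-1,-1,-1,-1,-1,-1,-1],"linear":[[8,0,0],[8,0,0],[8,0,0],[8,0,0],[8,0,0],[8,0,0],[8,0,0],[8,0,0],[0,0,0],[0,0,0]],"angular":[[0,0,0],[0,0,0],[0,0,0],[0,0,0],[0,0,0],[0,0,0],[0,0,0],[0,0,0],[0,0,0],[0,0,0]]}'
```

```text
t: 2.57
ee_pos: [462.2, 93.5, 22.1]
orientation: [3.139, 0.106, -0.01]
ft_force: [-1.0, -0.3, 0.9]
width: 0.4
grasp_force: 0.0
t: 3.4
ee_pos: [529.7, 100.1, 24.7]
orientation: [-3.14, -0.11, -0.002]
ft_force: [-0.2, -0.8, 0.3]
width: 0.4
grasp_force: 0.0
```

```bash
python3 -m pendant '{"grip":[-1,-1,-1,-1,-1],"linear":[[3,0,0],[3,0,0],[3,0,0],[3,0,0],[0,0,0]],"angular":[[0,0,0],[0,0,0],[0,0,0],[0,0,0],[0,0,0]]}'
python3 -m pendant '{"grip":[-1,-1,-1,-1],"linear":[[2,0,0],[2,0,0],[2,0,0],[0,0,0]],"angular":[[0,0,0],[0,0,0],[0,0,0],[0,0,0]]}'
python3 -c "
from h import *
im=ctrl.get_image('top');cv2.imwrite('pics/t2.png',cv2.resize(im[120:230,200:345,::-1],None,fx=4.5,fy=4.5,interpolation=2))"
```

```text
t: 3.82
ee_pos: [541.4, 100.9, 24.7]
orientation: [-3.14, -0.11, -0.001]
ft_force: [0.4, 0.6, 0.4]
width: 0.7
grasp_force: 0.2
t: 4.15
ee_pos: [547.2, 101.3, 24.7]
orientation: [-3.14, -0.11, -0.001]
ft_force: [0.1, -0.7, -0.3]
width: 0.3
grasp_force: 0.3
```

View pics/t2.png

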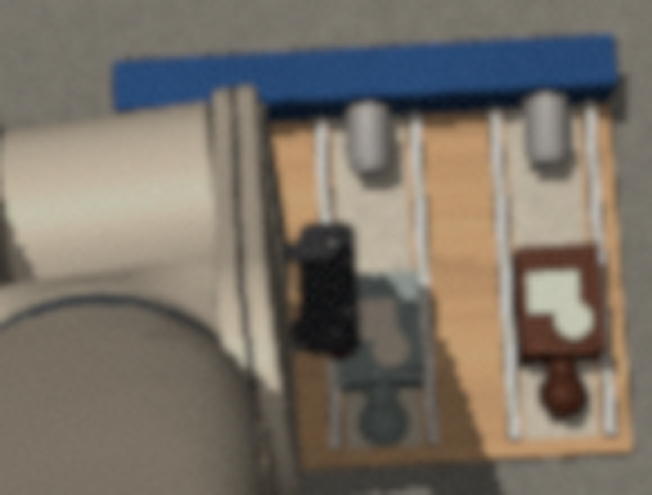

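The arm hides the olive cap from above, so I push on by force feedback in small steps.

```bash
for i in 1 2; do :; done; python3 -m pendant '{"grip":[-1,-1,-1],"linear":[[2,0,0],[2,0,0],[0,0,0]],"angular":[[0,0,0],[0,0,0],[0,0,0]]}'
python3 -m pendant '{"grip":[-1,-1,-1],"linear":[[2,0,0],[2,0,0],[0,0,0]],"angular":[[0,0,0],[0,0,0],[0,0,0]]}'
```

```text
t: 4.45
ee_pos: [551.1, 101.6, 24.7]
orientation: [-3.14, -0.11, -0.001]
ft_force: [-1.9, -0.3, -0.0]
width: 0.8
grasp_force: 0.6
t: 4.7
ee_pos: [555.3, 101.8, 24.7]
orientation: [-3.14, -0.109, -0.001]
ft_force: [-1.4, -0.4, -0.3]
width: 0.4
grasp_force: 0.5
```

```bash
python3 -c "
from h import *
cv2.imwrite('pics/w2.png',ctrl.get_image('wrist')[:,:,::-1])"
```

```text
(no output)
```

View pics/w2.png

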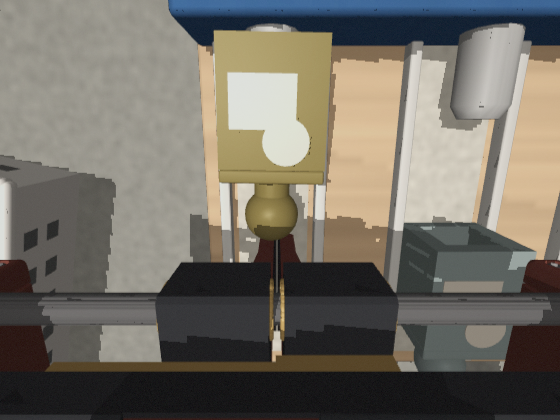

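Wrist view: olive cap on its pin (barrel top far edge at row 34), still short of the block, and moving freely. Continue.

```bash
python3 -m pendant '{"grip":[-1,-1,-1],"linear":[[2,0,0],[2,0,0],[0,0,0]],"angular":[[0,0,0],[0,0,0],[0,0,0]]}'
python3 -m pendant '{"grip":[-1,-1,-1],"linear":[[2,0,0],[0,0,0],[0,0,0]],"angular":[[0,0,0],[0,0,0],[0,0,0]]}'
```

```text
t: 5.0
ee_pos: [559.2, 102.1, 24.7]
orientation: [-3.14, -0.11, -0.001]
ft_force: [-1.0, -0.1, -0.6]
width: 0.1
grasp_force: 0.6
t: 5.25
ee_pos: [560.8, 102.2, 24.7]
orientation: [-3.14, -0.11, -0.0]
ft_force: [-1.4, 0.9, 1.0]
width: 0.1
grasp_force: 0.8
```

```bash
python3 -m pendant '{"grip":[-1,-1,-1],"linear":[[2,0,0],[0,0,0],[0,0,0]],"angular":[[0,0,0],[0,0,0],[0,0,0]]}'
python3 -m pendant '{"grip":[-1,-1,-1],"linear":[[2,0,0],[0,0,0],[0,0,0]],"angular":[[0,0,0],[0,0,0],[0,0,0]]}'
```

```text
t: 5.5
ee_pos: [561.0, 102.2, 24.5]
orientation: [3.139, 0.11, -0.005]
ft_force: [-6.0, -0.4, 4.1]
width: 0.2
grasp_force: 3.2
t: 5.75
ee_pos: [561.1, 102.1, 24.2]
orientation: [3.139, 0.11, -0.011]
ft_force: [-10.7, 0.1, 6.6]
width: 0.5
grasp_force: 5.5
```

Olive stopped at TCP x = 561 with force building (a short cap would have stopped near 547), so it went fully home. Next is blue.

```bash
python3 -m pendant '{"grip":[-1,-1,-1,-1,-1,-1,-1,-1,-1,-1],"linear":[[-20,0,0],[-30,0,-20],[-20,0,-35],[-20,15,0],[-20,30,0],[0,30,0],[0,25,0],[0,0,0],[0,0,0],[0,0,0]],"angular":[[0,0,0],[0,0,0],[0,0,0],[0,0,0],[0,0,0],[0,0,0],[0,0,0],[0,0,0],[0,0,0],[0,0,0]]}'
python3 -c "
from h import *
to(452,-5.5,23)"
```

```text
t: 6.58
ee_pos: [462.4, -4.8, 79.8]
orientation: [-3.14, -0.109, -0.002]
ft_force: [-0.6, -0.1, 0.4]
width: 0.7
grasp_force: 0.0
t 6.5833 pos [462.4  -4.8  79.8] turn(tool) [-0.    -0.001 -0.001] shift now [-10.5  -0.   56.8] after turn [-10.5  -0.   56.8]
```

```bash
python3 -m pendant '{"grip":[-1,-1,-1,-1,-1],"linear":[[-10,0,10],[0,0,25],[0,0,20],[0,0,0],[0,0,0]],"angular":[[0,0,0],[0,0,0],[0,0,0],[0,0,0],[0,0,0]]}'
python3 -m pendant '{"grip":[-1,-1,-1,-1,-1,-1,-1,-1,-1,-1,-1,-1],"linear":[[8,0,0],[8,0,0],[8,0,0],[8,0,0],[8,0,0],[8,0,0],[8,0,0],[8,0,0],[8,0,0],[8,0,0],[4,0,0],[0,0,0]],"angular":[[0,0,0],[0,0,0],[0,0,0],[0,0,0],[0,0,0],[0,0,0],[0,0,0],[0,0,0],[0,0,0],[0,0,0],[0,0,0],[0,0,0]]}'
python3 -m pendant '{"grip":[-1,-1,-1,-1],"linear":[[3,0,0],[3,0,0],[2,0,0],[0,0,0]],"angular":[[0,0,0],[0,0,0],[0,0,0],[0,0,0]]}'
python3 -m pendant '{"grip":[-1,-1,-1],"linear":[[2,0,0],[2,0,0],[0,0,0]],"angular":[[0,0,0],[0,0,0],[0,0,0]]}'
python3 -m pendant '{"grip":[-1,-1,-1],"linear":[[2,0,0],[2,0,0],[0,0,0]],"angular":[[0,0,0],[0,0,0],[0,0,0]]}'
```

```text
t: 7.0
ee_pos: [451.3, -4.8, 24.1]
orientation: [-3.139, -0.112, 0.004]
ft_force: [-0.2, 0.3, 0.5]
width: 0.4
grasp_force: 0.0
t: 8.0
ee_pos: [537.3, 0.3, 24.7]
orientation: [3.14, 0.11, 0.003]
ft_force: [-0.3, -0.6, -0.0]
width: 0.5
grasp_force: 0.0
t: 8.33
ee_pos: [544.0, 0.8, 24.7]
orientation: [3.14, 0.11, 0.001]
ft_force: [-0.5, 0.1, -0.3]
width: 0.5
grasp_force: 0.1
t: 8.58
ee_pos: [548.1, 1.0, 24.7]
orientation: [3.14, 0.11, 0.001]
ft_force: [-0.8, -0.5, 0.2]
width: 0.4
grasp_force: 0.3
t: 8.83
ee_pos: [552.2, 1.3, 24.7]
orientation: [3.14, 0.11, 0.001]
ft_force: [-0.2, -0.2, -0.5]
width: 0.7
grasp_force: 0.3
```

```bash
python3 -m pendant '{"grip":[-1,-1,-1],"linear":[[2,0,0],[1,0,0],[0,0,0]],"angular":[[0,0,0],[0,0,0],[0,0,0]]}'
python3 -m pendant '{"grip":[-1,-1,-1],"linear":[[2,0,0],[1,0,0],[0,0,0]],"angular":[[0,0,0],[0,0,0],[0,0,0]]}'
```

```text
t: 9.08
ee_pos: [555.0, 1.5, 24.7]
orientation: [3.14, 0.11, 0.001]
ft_force: [-0.8, -0.2, 0.4]
width: 0.4
grasp_force: 0.4
t: 9.33
ee_pos: [558.0, 1.8, 24.7]
orientation: [3.14, 0.11, 0.001]
ft_force: [-0.9, -1.3, -0.7]
width: 0.4
grasp_force: 0.5
```

Past the short-stop point; continuing to home (expected about 568).

```bash
python3 -m pendant '{"grip":[-1,-1,-1],"linear":[[2,0,0],[2,0,0],[0,0,0]],"angular":[[0,0,0],[0,0,0],[0,0,0]]}'
python3 -m pendant '{"grip":[-1,-1,-1],"linear":[[2,0,0],[2,0,0],[0,0,0]],"angular":[[0,0,0],[0,0,0],[0,0,0]]}'
python3 -m pendant '{"grip":[-1,-1,-1],"linear":[[2,0,0],[1,0,0],[0,0,0]],"angular":[[0,0,0],[0,0,0],[0,0,0]]}'
```

```text
t: 9.58
ee_pos: [562.3, 2.0, 24.8]
orientation: [3.14, 0.11, 0.001]
ft_force: [-0.5, -0.9, -0.7]
width: 0.3
grasp_force: 0.4
t: 9.83
ee_pos: [566.2, 2.3, 24.7]
orientation: [3.14, 0.11, 0.001]
ft_force: [0.0, -0.2, -0.7]
width: 0.6
grasp_force: 0.4
t: 10.08
ee_pos: [568.3, 2.5, 24.6]
orientation: [-3.14, -0.11, 0.001]
ft_force: [-3.2, 0.2, 1.4]
width: 0.4
grasp_force: 1.4
```

```bash
python3 -m pendant '{"grip":[-1,-1,-1],"linear":[[2,0,0],[0,0,0],[0,0,0]],"angular":[[0,0,0],[0,0,0],[0,0,0]]}'
python3 -m pendant '{"grip":[-1,-1,-1,-1,-1,-1,-1,-1,-1,-1],"linear":[[-20,0,0],[-30,0,-20],[-20,0,-35],[-20,15,0],[-20,30,0],[0,30,0],[0,24,0],[0,0,0],[0,0,0],[0,0,0]],"angular":[[0,0,0],[0,0,0],[0,0,0],[0,0,0],[0,0,0],[0,0,0],[0,0,0],[0,0,0],[0,0,0],[0,0,0]]}'
python3 -c "
from h import *
to(470,-103.3,24)"
```

```text
t: 10.33
ee_pos: [568.5, 2.6, 24.3]
orientation: [-3.14, -0.11, 0.007]
ft_force: [-8.5, -0.7, 5.3]
width: 0.1
grasp_force: 3.7
t: 11.17
ee_pos: [468.1, -103.5, 79.7]
orientation: [-3.14, -0.109, -0.001]
ft_force: [0.2, 0.4, 0.3]
width: 0.1
grasp_force: 0.0
t 11.1667 pos [ 468.1 -103.5   79.7] turn(tool) [ 0.    -0.001 -0.001] shift now [ 1.9 -0.1 55.7] after turn [ 2.  -0.1 55.7]
```

Both went home, so brown should be the short one (expected stop near TCP x = 559).

```bash
python3 -m pendant '{"grip":[-1,-1,-1,-1,-1],"linear":[[0,0,10],[0,0,25],[0,0,20],[0,0,0],[0,0,0]],"angular":[[0,0,0],[0,0,0],[0,0,0],[0,0,0],[0,0,0]]}'
python3 -m pendant '{"grip":[-1,-1,-1,-1,-1,-1,-1,-1,-1,-1,-1],"linear":[[8,0,0],[8,0,0],[8,0,0],[8,0,0],[8,0,0],[8,0,0],[8,0,0],[8,0,0],[6,0,0],[4,0,0],[0,0,0]],"angular":[[0,0,0],[0,0,0],[0,0,0],[0,0,0],[0,0,0],[0,0,0],[0,0,0],[0,0,0],[0,0,0],[0,0,0],[0,0,0]]}'
python3 -m pendant '{"grip":[-1,-1,-1,-1],"linear":[[2,0,0],[2,0,0],[2,0,0],[0,0,0]],"angular":[[0,0,0],[0,0,0],[0,0,0],[0,0,0]]}'
python3 -m pendant '{"grip":[-1,-1,-1],"linear":[[2,0,0],[2,0,0],[0,0,0]],"angular":[[0,0,0],[0,0,0],[0,0,0]]}'
```

```text
t: 11.58
ee_pos: [466.7, -102.7, 23.5]
orientation: [-3.139, -0.112, 0.005]
ft_force: [1.0, 0.7, 0.3]
width: 0.5
grasp_force: 0.0
t: 12.5
ee_pos: [542.8, -98.6, 24.7]
orientation: [3.139, 0.11, 0.002]
ft_force: [0.0, -0.2, -0.4]
width: 0.7
grasp_force: 0.0
t: 12.83
ee_pos: [547.8, -98.2, 24.7]
orientation: [3.14, 0.109, 0.0]
ft_force: [-0.2, 0.1, 0.1]
width: 0.6
grasp_force: 0.3
t: 13.08
ee_pos: [552.0, -98.0, 24.7]
orientation: [3.14, 0.11, 0.001]
ft_force: [-0.4, -0.6, 0.2]
width: 0.5
grasp_force: 0.3
```

```bash
python3 -m pendant '{"grip":[-1,-1,-1],"linear":[[2,0,0],[2,0,0],[0,0,0]],"angular":[[0,0,0],[0,0,0],[0,0,0]]}'
python3 -m pendant '{"grip":[-1,-1,-1],"linear":[[2,0,0],[1,0,0],[0,0,0]],"angular":[[0,0,0],[0,0,0],[0,0,0]]}'
python3 -m pendant '{"grip":[-1,-1,-1],"linear":[[2,0,0],[0,0,0],[0,0,0]],"angular":[[0,0,0],[0,0,0],[0,0,0]]}'
```

```text
t: 13.33
ee_pos: [556.1, -97.7, 24.7]
orientation: [3.14, 0.11, 0.001]
ft_force: [-0.1, 0.1, 0.5]
width: 0.5
grasp_force: 0.4
t: 13.58
ee_pos: [558.9, -97.5, 24.7]
orientation: [3.14, 0.11, 0.001]
ft_force: [-1.0, -1.1, -0.6]
width: 0.2
grasp_force: 0.3
t: 13.83
ee_pos: [559.6, -97.3, 24.5]
orientation: [-3.139, -0.11, 0.003]
ft_force: [-3.9, -0.2, 2.7]
width: 0.4
grasp_force: 2.4
```

```bash
python3 -m pendant '{"grip":[-1,-1,-1],"linear":[[2,0,0],[0,0,0],[0,0,0]],"angular":[[0,0,0],[0,0,0],[0,0,0]]}'
python3 -m pendant '{"grip":[-1,-1,-1,-1,-1,-1,-1],"linear":[[-20,0,0],[-30,0,-20],[-30,0,-35],[-20,0,-40],[0,0,-40],[0,0,0],[0,0,0]],"angular":[[0,0,0],[0,0,0],[0,0,0],[0,0,0],[0,0,0],[0,0,0],[0,0,0]]}'
python3 -c "
from h import *
o=ctrl.get_obs();print(o['ee_pos'],o['orientation'])
np.save('o3.npy',np.r_[o['ee_pos'],o['orientation']])
cv2.imwrite('pics/w3.png',ctrl.get_image('wrist')[:,:,::-1])
im=ctrl.get_image('top');cv2.imwrite('pics/t3.png',cv2.resize(im[120:230,200:345,::-1],None,fx=4.5,fy=4.5,interpolation=2))"
```

```text
t: 14.08
ee_pos: [559.8, -97.0, 24.3]
orientation: [-3.139, -0.11, 0.009]
ft_force: [-9.9, -2.0, 5.7]
width: 0.3
grasp_force: 5.0
t: 14.67
ee_pos: [469.7, -104.5, 156.3]
orientation: [3.138, 0.109, 0.012]
ft_force: [1.1, 0.5, -0.7]
width: 0.8
grasp_force: 0.0
[ 469.66017169 -104.46050443  156.28024276] [3.13767262 0.10908452 0.01212296]
```

View pics/w3.png

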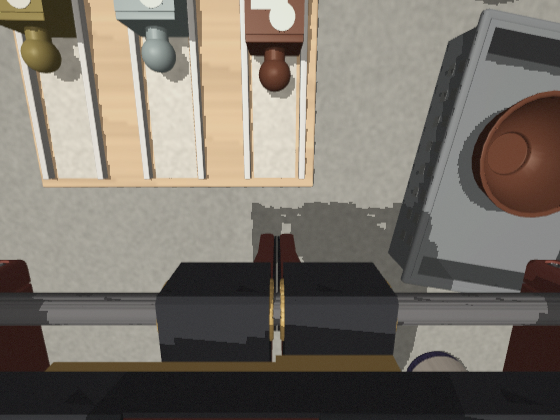

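Wrist view: olive and blue knobs at rows about 53 and 55, brown knob further back at (274,72), so brown is the short one. I'll grasp its barrel across y.

```bash
python3 -c "
from h import *
to(628,-92,26)
o=ctrl.get_obs();[print(wray(k,34,o)) for k in((41,53),(158,53),(275,72))]"
python3 -m pendant '{"grip":[1,1,1,1,1,1,1,1],"linear":[[30,0,0],[30,0,0],[35,0,0],[35,0,0],[28,0,15],[0,0,15],[0,0,0],[0,0,0]],"angular":[[0,0,0],[0,0,0],[0,0,0],[0,0,0],[0,0,0],[0,0,0],[0,0,0],[0,0,0]]}'
python3 -c "
from h import *
to(628,-92,26)"
```

```text
t 14.7667 pos [ 467.5 -103.8  153.4] turn(tool) [ 0.    -0.001 -0.   ] shift now [160.8  -0.6 127.6] after turn [161.   -0.6 127.4]
[583.7 102.5  34. ]
[590.6   3.8  34. ]
[582.7 -95.8  34. ]
t: 15.43
ee_pos: [622.8, -92.3, 120.4]
orientation: [-3.138, -0.11, 0.009]
ft_force: [-0.6, 0.4, 0.5]
width: 50.2
grasp_force: 0.0
t 15.4333 pos [622.8 -92.3 120.4] turn(tool) [-0.001  0.006  0.   ] shift now [ 5.8  0.2 94.4] after turn [ 5.2  0.1 94.4]
```

```bash
python3 -m pendant '{"grip":[1,1,1,1,1,1],"linear":[[2,0,0],[0,0,0],[0,0,0],[0,0,0],[0,0,10],[0,0,10]],"angular":[[0,0,0],[0,0,0],[0,0,0],[0,0,0],[0,0,0],[0,0,0]]}'
python3 -c "
from h import *
to(628,-92,26)"
```

```text
t: 15.93
ee_pos: [627.1, -92.9, 103.9]
orientation: [3.139, 0.109, 0.003]
ft_force: [-0.0, 0.8, -0.8]
width: 87.2
grasp_force: 0.0
t 15.9333 pos [627.1 -92.9 103.9] turn(tool) [ 0.    -0.002 -0.   ] shift now [ 0.8 -0.8 77.9] after turn [ 0.9 -0.8 77.9]
```

```bash
python3 -m pendant '{"grip":[1,1,1,1,1,1],"linear":[[0,0,15],[0,0,15],[0,0,15],[0,0,15],[0,0,12],[0,0,0]],"angular":[[0,0,0],[0,0,0],[0,0,0],[0,0,0],[0,0,0],[0,0,0]]}'
python3 -m pendant '{"grip":[-1,-1,-1,-1,-1,-1,-1,-1,-1,-1,-1],"linear":[[0,0,0],[0,0,0],[0,0,0],[0,0,0],[0,0,0],[0,0,0],[0,0,0],[0,0,0],[0,0,0],[0,0,0],[0,0,0]],"angular":[[0,0,0],[0,0,0],[0,0,0],[0,0,0],[0,0,0],[0,0,0],[0,0,0],[0,0,0],[0,0,0],[0,0,0],[0,0,0]]}'
```

```text
t: 16.43
ee_pos: [624.3, -92.3, 28.3]
orientation: [-3.139, -0.11, 0.008]
ft_force: [-1.0, 0.4, -0.7]
width: 87.8
grasp_force: 0.0
t: 17.35
ee_pos: [626.7, -92.3, 32.0]
orientation: [-3.139, -0.11, -0.0]
ft_force: [-2.1, 4.3, 5.0]
width: 46.1
grasp_force: 30.0
```

Gripped (46 mm wide). Pull it straight back off the pin, then lift.

```bash
python3 -m pendant '{"grip":[-1,-1,-1,-1,-1,-1,-1,-1,-1,-1],"linear":[[-4,0,0],[-6,0,0],[-8,0,0],[-8,0,0],[-8,0,0],[-6,0,0],[0,0,0],[0,0,-10],[0,0,-20],[0,0,-20]],"angular":[[0,0,0],[0,0,0],[0,0,0],[0,0,0],[0,0,0],[0,0,0],[0,0,0],[0,0,0],[0,0,0],[0,0,0]]}'
python3 -m pendant '{"grip":[-1,-1,-1,-1,-1],"linear":[[0,0,-25],[0,0,-25],[0,0,-25],[0,0,0],[0,0,0]],"angular":[[0,0,0],[0,0,0],[0,0,0],[0,0,0],[0,0,0]]}'
python3 -c "
from h import *
to(490,339,160)
im=ctrl.get_image('scene')
cv2.imwrite('pics/s4.png',cv2.resize(im[150:320,150:350,::-1],None,fx=3,fy=3,interpolation=2))"
```

```text
t: 18.18
ee_pos: [585.6, -95.6, 81.5]
orientation: [-3.14, -0.11, 0.005]
ft_force: [-0.2, 0.0, -1.6]
width: 45.7
grasp_force: 30.0
t: 18.6
ee_pos: [587.4, -95.9, 157.8]
orientation: [3.139, 0.11, 0.004]
ft_force: [-0.3, 0.0, -2.4]
width: 45.6
grasp_force: 30.0
t 18.6 pos [587.4 -95.9 157.8] turn(tool) [ 0.001 -0.003 -0.   ] shift now [ -66.8 -440.7   -2.8] after turn [ -66.7 -440.7   -2.2]
```

View pics/s4.png

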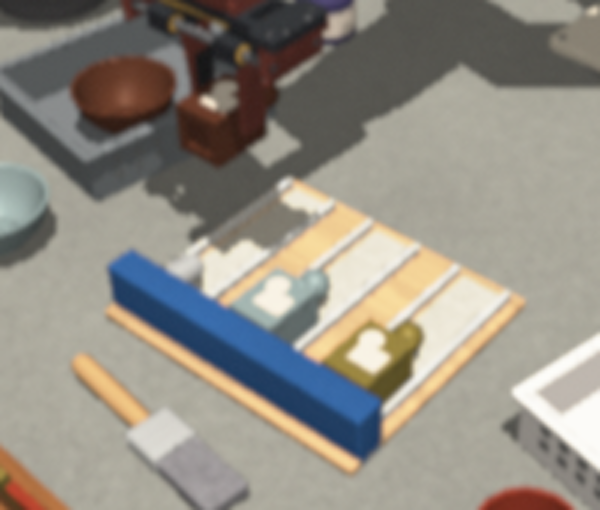

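Scene view: brown cap hanging in the gripper; blue and olive caps against the block. Move over to the basket.

```bash
python3 -m pendant '{"grip":[-1,-1,-1,-1,-1,-1,-1,-1,-1,-1,-1,-1],"linear":[[-2,-15,0],[-5,-30,0],[-5,-37,0],[-5,-37,0],[-5,-37,0],[-5,-37,0],[-5,-37,0],[-5,-37,0],[-5,-37,0],[-5,-37,0],[-5,-37,0],[-5,-30,0]],"angular":[[0,0,0],[0,0,0],[0,0,0],[0,0,0],[0,0,0],[0,0,0],[0,0,0],[0,0,0],[0,0,0],[0,0,0],[0,0,0],[0,0,0]]}'
python3 -m pendant '{"grip":[-1,-1,-1,-1],"linear":[[-3,-20,0],[-2,-8,0],[0,0,0],[0,0,0]],"angular":[[0,0,0],[0,0,0],[0,0,0],[0,0,0]]}'
python3 -c "
from h import *
to(496,336,30)
o=ctrl.get_obs();print(o['ft_force'],o['width'])
cv2.imwrite('pics/w5.png',ctrl.get_image('wrist')[:,:,::-1])"
```

```text
t: 19.65
ee_pos: [499.0, 309.9, 154.6]
orientation: [3.138, 0.111, -0.005]
ft_force: [0.1, -0.3, -2.5]
width: 45.8
grasp_force: 30.0
t: 19.98
ee_pos: [493.5, 334.5, 155.4]
orientation: [3.138, 0.111, -0.003]
ft_force: [0.2, -1.0, -2.8]
width: 45.6
grasp_force: 30.0
t 19.9833 pos [493.5 334.5 155.4] turn(tool) [0.002 0.002 0.001] shift now [  2.9  -1.5 125.4] after turn [  2.6  -1.3 125.4]
[ 0.21407159 -1.0140898  -2.83754702] 45.55896937902936
```

View pics/w5.png

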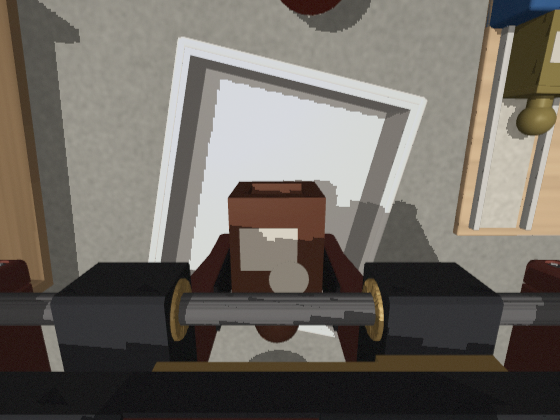

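The cap is over the basket; far rim corners are at (182,40) and (425,100). I'll check the basket centre from these.

```bash
python3 -c "
from h import *
o=ctrl.get_obs();a=wray((182,40),60,o);b=wray((425,100),60,o);d=(a-b)[:2];u=d/np.hypot(*d);print(a,b,np.hypot(*d),np.degrees(np.arctan2(-u[0],u[1])))
c=(a+b)[:2]/2-110*np.array([u[1],-u[0]]);print('centre',c);to(*c,30)"
```

```text
[622.5 413.9  60. ] [592.5 220.   60. ] 196.2070589963572 -8.795005864831355
centre [498.79341162 333.76896674]
t 20.0333 pos [493.9 333.9 155.6] turn(tool) [ 0.001  0.002 -0.   ] shift now [  5.    0.3 125.6] after turn [  4.8   0.5 125.6]
```

```bash
python3 -m pendant '{"grip":[-1,-1,-1,-1,-1,-1,-1,-1],"linear":[[3,0,15],[2,0,20],[0,0,20],[0,0,20],[0,0,15],[0,0,10],[0,0,0],[0,0,0]],"angular":[[0,0,0],[0,0,0],[0,0,0],[0,0,0],[0,0,0],[0,0,0],[0,0,0],[0,0,0]]}'
python3 -m pendant '{"grip":[-1,-1,-1,-1,-1,-1],"linear":[[0,0,5],[0,0,5],[0,0,5],[0,0,4],[0,0,0],[0,0,0]],"angular":[[0,0,0],[0,0,0],[0,0,0],[0,0,0],[0,0,0],[0,0,0]]}'
```

```text
t: 20.7
ee_pos: [499.7, 334.5, 56.4]
orientation: [3.139, 0.108, -0.001]
ft_force: [-0.2, 0.6, -2.7]
width: 45.6
grasp_force: 30.0
t: 21.2
ee_pos: [499.3, 335.5, 37.3]
orientation: [3.139, 0.11, -0.001]
ft_force: [-0.8, -0.8, -2.3]
width: 46.1
grasp_force: 30.0
```

```bash
python3 -m pendant '{"grip":[-1,-1,-1,-1,-1],"linear":[[0,0,2],[0,0,2],[0,0,2],[0,0,0],[0,0,0]],"angular":[[0,0,0],[0,0,0],[0,0,0],[0,0,0],[0,0,0]]}'
python3 -m pendant '{"grip":[-1,-1,-1,-1,-1],"linear":[[0,0,1],[0,0,1],[0,0,1],[0,0,0],[0,0,0]],"angular":[[0,0,0],[0,0,0],[0,0,0],[0,0,0],[0,0,0]]}'
```

```text
t: 21.62
ee_pos: [499.4, 335.4, 31.4]
orientation: [3.14, 0.11, -0.0]
ft_force: [-0.2, 0.3, -2.0]
width: 45.9
grasp_force: 30.0
t: 22.03
ee_pos: [499.4, 335.5, 28.5]
orientation: [3.14, 0.11, -0.0]
ft_force: [0.0, -0.5, -2.5]
width: 46.0
grasp_force: 30.0
```

About 1 mm above the floor: release, then rise.

```bash
python3 -m pendant '{"grip":[-1,0,0.2,0.4,0.6,0.8,1,1,1,1,1,1],"linear":[[0,0,1],[0,0,0],[0,0,0],[0,0,0],[0,0,0],[0,0,0],[0,0,0],[0,0,0],[0,0,0],[0,0,0],[0,0,0],[0,0,0]],"angular":[[0,0,0],[0,0,0],[0,0,0],[0,0,0],[0,0,0],[0,0,0],[0,0,0],[0,0,0],[0,0,0],[0,0,0],[0,0,0],[0,0,0]]}'
python3 -m pendant '{"grip":[1,1,1,1,1,1,1,1,1,1,1,1],"linear":[[0,0,-5],[0,0,-15],[0,0,-25],[0,0,-30],[0,0,-30],[0,0,-30],[-20,0,-30],[-25,0,0],[-25,0,0],[-25,0,0],[0,0,0],[0,0,0]],"angular":[[0,0,0],[0,0,0],[0,0,0],[0,0,0],[0,0,0],[0,0,0],[0,0,0],[0,0,0],[0,0,0],[0,0,0],[0,0,0],[0,0,0]]}'
python3 -c "
from h import *
a=ctrl.get_image('scene');b=ctrl.get_image('top')
cv2.imwrite('pics/f.png',np.hstack([cv2.resize(a[150:370,180:460,::-1],(400,314)),cv2.resize(b[100:280,90:345,::-1],(400,314))]))"
```

```text
t: 23.03
ee_pos: [499.5, 335.5, 27.6]
orientation: [-3.14, -0.11, -0.0]
ft_force: [-0.3, -0.3, -0.8]
width: 87.7
grasp_force: 0.0
t: 24.03
ee_pos: [404.0, 328.9, 193.2]
orientation: [-3.139, -0.112, -0.001]
ft_force: [0.5, 0.1, -0.9]
width: 87.4
grasp_force: 0.0
```

View pics/f.png

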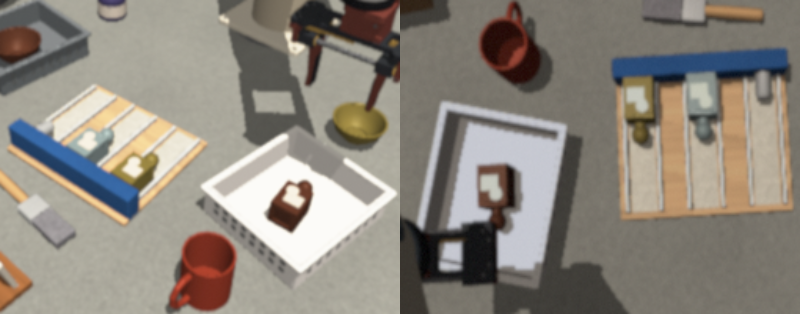

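The brown cap lies flat in the white basket, olive and blue are home on their pins, and the gripper is clear of everything.

```bash
python3 -c "
from workcell import ctrl
print(ctrl.close_job())"
```

```text
the job is handed in; nothing more can be done
None
```

I handed the job in after about 24 s of robot time: the olive and blue caps are fully home on their pins, and the brown cap, which stopped about 15 mm short, lies in the white basket; no judging result was shown.

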